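# Trace the pear template on the marking pantograph

### The job

The marking pantograph's template is set up by eye and a round brass blank waits under its pen. Take the tracer by its black knob, lower it right down beside the start dot, bring the pin up against the template's edge there and follow the edge round the bulb to the finish dot with a light, steady side pressure (about 4 N, never as much as 10 N), never leaving the edge on the way; then raise the tracer fully at the finish dot, swing it back over the round rest pad and let go. Leave the small boxes and the tape roll beside the machine where they are.

Things in the scene. Friction and masses are not known exactly. Their poses are not given: they have to be found in the camera images.
- pantograph: Fixed grey base plate, 170 x 400 mm, top at z 14 mm. Origin on the worktop under the middle of the template bed; x away from the robot, y left when it stands square (may be turned). Coordinates below: this frame. Pivot column at (0, 280) mm; clamp with a round brass blank at (5, 140). Four bars, z 44 to 58 mm, let tracer and pen move freely in plan (drag under 0.5 N).
- bed_middle (a point): Middle of the aluminium template bed's top, (0, 0, 18) mm. Over it lies the bulb of the brass pear template, neck to +x, 9 mm thick (z 18 to 27), rigid. In the template's own frame, origin at the bulb's centre: bulb radius 28; each flank a concave arc of radius 36 about (45.5, +-45), meeting the bulb at (19.9, +-19.7) and, at x = 45.5, a straight neck 18 wide; clamp strap at x 62 to 74.
- left_side (a point): Where the pin's axis would pass the bulb's left (+y) if the template stood exact: (0, 31, 22) mm. But the template was clamped by eye: its bulb's centre may lie up to 6 mm off the bed's middle in x and in y and it may be turned up to 0.05 rad either way. None of this is measured: find and follow its edge by touch.
- front (a point): The like point at the bulb's front (-x): (-31, 0, 22) mm.
- right_side (a point): The like point at the bulb's right (-y): (0, -31, 22) mm.
- tracer_pin: Steel tracer pin, 6 mm in diameter, round-ended, pointing down under the knob; origin at its lower end, on its axis: 33 mm above the worktop when raised, 19 mm when fully down (1 mm above the bed), where its side can bear on the template's edge (friction about 0.15). From 6 mm of travel on it meets the template; it touches nothing else of the machine.
- knob_mid (a point): Middle of the upright black grip knob, 22 mm in diameter, 40 mm tall, spinning freely; 63 mm above the pin's lower end and in line with it when unloaded. A rubber bush lets the knob yield sideways 1 mm per 3 N (7 mm at most) against the pin, in any direction. Pressed down or pulled up it takes the pin along. Within 70 mm nothing of the machine is higher than 62 mm.
- spindle (a joint): Vertical travel of knob and pin in the tracer head, m: 0 fully raised, 0.014 fully down on its stop (within 2 mm of that is as good); stays where it is left (about 2.5 N of friction). While it is down, a solenoid in the pen head sets the pen on the blank (a stroke under 2 mm).
- start_dot (a point): Small dark dot, 6 mm across, on the bed to the left (+y) of the template's neck, at (47, 26, 18) mm. Here the pin comes down clear of the template, whose edge is some 5 to 23 mm away in -y. Lower the pin within 15 mm of the dot and bring it to the edge beside the dot.
- finish_dot (a point): The like dot to the right (-y) of the neck, at (47, -26, 18) mm. Tracing ends at the edge beside it, and the pin is raised there, within 30 mm of the dot.
- rest_pad (a point): Middle of the top of the round black rubber rest pad, 34 mm across, at the front left of the base plate: (-45, 95, 17.5) mm. Parked, the raised pin stands above it (it enters nothing).
- hex_box: Small white eight-sided box, 43 mm across, 20 mm tall, loose on the bench to the right of the machine; origin at its underside. Bystander.
- tape_roll: Roll of masking tape, 62 mm across, 18 mm tall, lying loose behind the template bed; origin at its underside. Bystander.
- ring_box: Small brown ring box, 54 x 56 x 45 mm, shut, loose in front of the machine; origin at its underside. Bystander.

How it is judged (in metres and radians):
On the way, in this order (a step that is already met when the one before it is completed fails the run):
1. the tracer is lowered (10 mm or more) and the pin bears on the template's edge (more than 0.3 N) within 26 mm of the start dot (value of joint spindle above 0.01 m and horizontal distance between tracer_pin and start_dot below 0.026 m and contact force between tracer_pin and anything else between 0.3 and 10 N), for 0.1 s.
2. the pin bears on the edge at the bulb's left side, within 14 mm of that point (value of joint spindle above 0.01 m and horizontal distance between tracer_pin and left_side below 0.014 m and contact force between tracer_pin and anything else between 0.3 and 10 N), for 0.1 s.
3. then at the bulb's front (value of joint spindle above 0.01 m and horizontal distance between tracer_pin and front below 0.014 m and contact force between tracer_pin and anything else between 0.3 and 10 N), for 0.1 s.
4. then at the bulb's right side (value of joint spindle above 0.01 m and horizontal distance between tracer_pin and right_side below 0.014 m and contact force between tracer_pin and anything else between 0.3 and 10 N), for 0.1 s.
5. then on the flank within 26 mm of the finish dot (value of joint spindle above 0.01 m and horizontal distance between tracer_pin and finish_dot below 0.026 m and contact force between tracer_pin and anything else between 0.3 and 10 N), for 0.1 s.
6. the tracer is raised (to 3 mm or less) within 30 mm of the finish dot (value of joint spindle below 0.003 m and horizontal distance between tracer_pin and finish_dot below 0.03 m), for 0.1 s.
At the end, for the whole second after the job is handed in: The tracer is raised (spindle under 3 mm), its pin stands within 17 mm of the middle of the rest pad in plan, and it is at rest (value of joint spindle below 0.003 m and horizontal distance between tracer_pin and rest_pad below 0.017 m and linear speed of tracer_pin below 0.01 m/s); the robot touches nothing.
It fails at once if the tracer pin is pressed with more than 10 N (contact force between tracer_pin and anything else above 10 N).
It fails at once if the lowered pin leaves the template's edge (under 0.1 N) on the way round, that is less than 30 mm beyond the bed's middle (value of joint spindle above 0.01 m and x of tracer_pin in the frame of pantograph below 0.03 m and contact force between tracer_pin and anything else below 0.1 N).
It fails at once if a bystander is moved by more than 20 mm (distance of any of hex_box, tape_roll, ring_box from where it was at the start of the episode above 0.02 m).
It also fails if it takes over 69 s, if anything falls off the work surface, if the arm or the gripper's body presses on something with over 40 N, if the wrist force passes 120 N, or if a joint passes its speed limit or range.

### The arm

A 7-joint arm with a two-finger parallel gripper is mounted at the origin on a cart in front of the work surface, level with it; the furniture and walls round the work are solid. World frame = base frame: x ahead of the robot, y to its left, z up, the work surface at z = 0. Lengths are in mm, angles in rad, forces in N, time in s.
With the tool pointing down it reaches from about 425 to 975 mm from the base axis. Payload 16.7 kg.
Tool frame: the origin (TCP) lies at the very end of the fingers, on their centre line; the grasp point (between the pads) lies arm.grasp_offset behind it (arm.grasp_offset is the distance from the TCP to the grasp point, in mm); z points along the fingers, y is the line along which they close (so a half turn about z gives the same grasp; the last joint's range is limited). The gripper opens to 85 mm and grips with 20 to 120 N. Pads are 22 mm wide; open, the fingers measure 114 mm over their backs; the gripper's body (76 mm by 85 mm) begins 54 mm behind the grasp point. The pads swing forward as they close: fully open they stand 13 mm farther back than shut.
Start: joints at [-1.44, 0.426, 0.074, 1.606, -0.034, 1.111, -0.067], TCP at [186.416, 648.71, 231.302] pointing down, gripper open.
Joint ranges: [-2.85, 2.85], [-0.5, 2.14], [-1.23, 1.37], [0.21, 2.46], [-1.02, 4.16], [0.16, 2.05], [-2.73, 2.73]. Speed limits (rad/s): [1.89, 1.89, 2.39, 2.39, 3.01, 3.01, 3.01].

### API

Orientations are given as a unit quaternion [w, x, y, z].
In Python, from station import sense, optics, arm gives the robot as it stands. The module is installed in compiled form; this text tells all that it offers.
- The arm moves only by the tool jog_arm, never from a script. Its argument "moves" is a list of rows, each an object with "delta_pos": the shift along the tool's x, y, z in mm, a list of three; "angular": the turn, a rotation vector about the tool's x, y, z in rad, a list of three. A call has 1 to 8 rows; each row is the pose to reach, as a shift and turn from the pose commanded when the call began, along the tool's axes at that moment; what a row does not reach only later rows make up. A row lasts 1/12 s, in which the tool goes at most 41.7 mm and 7.16 degrees, less where a joint would pass 70% of its speed; a pose out of reach is approached as far as the arm can. A call with a gripper value outside its range is refused whole. "grip" is the opening, from 0 (shut) to 1 (fully open), set as the call begins (left out, the last holds). The fingers move at their own pace and stop on an object; "squeeze" is the grip in N (left out, the last holds). Time passes only in rows, so rows that repeat a pose let the fingers close. It gives the time, the measured TCP pose, the force, the opening and the grip force at its end, in the units of the state.
- sense(): the state, without advancing time (a new reading comes with each control period).
- optics.read_camera(name): name is "scene" or "top" or "wrist"; returns the picture (420x560x3 uint8, blue, green, red); there is no depth.
- optics.camera_info(name): a dict with "intrinsics" (3x3 intrinsics, pixels), "pose" (4x4, takes a point from camera to world coordinates). Camera axes: x right, y up, looking along -z (the intrinsics and any distortion apply to the point x, -y, -z); pixel columns grow to the right and rows downward; lengths in mm; the calibration is good to about 2 mm. A picture is of the moment at which its call begins: read the wrist's pose just before it. camera_info takes no time and is no camera call; for the wrist camera it gives the pose at the moment of the call.
- arm.hand_in(): hands the job in; it is judged then, once.
The state is a dict: "t": time; "joint_pos": joint angles; "joint_velocities": joint speeds; "joint_efforts": joint torques, N m; "tcp_pos": TCP position; "orientation": TCP orientation; "ft_force": force on the tool from outside, world axes, zero at the start; "wrist_torque": the same for the moment, N m; "gripper_width": opening from 0.0 (shut) to 1.0 (fully open); "gripper_force": force on a finger pad.
Only numpy, scipy, OpenCV 4.12 (cv2) and the standard library are available. Lean on these libraries where they do the work, as an engineer would, in place of code of your own. Each camera call takes 0.05 s, during which the arm holds its last target. There are 200 camera calls.

## Working session

There is one attempt and no reset: what is moved stays moved. The work goes in short steps, Python scripts to look and compute and a tool call to move; the robot and the scene stay as the last step left them, time stands still between calls to the robot, and variables do not carry over. Pictures are saved under pics/ and viewed, at most 10 in all, crops included, and the job is handed in when it is done.

Besides the shell and the picture viewer there is one more tool, called after "Emit:" by a JSON object that holds its "op" and its "data". jog_arm: Moves the arm, as the interface text tells. Its arguments: {"type":"object","properties":{"moves":{"type":"array","items":{"type":"object","properties":{"delta_pos":{"type":"array","items":{"type":"number"}},"angular":{"type":"array","items":{"type":"number"}}}}},"grip":{"type":"number"},"squeeze":{"type":"number"}},"required":["moves"]}

```bash
mkdir -p pics; ls; python3 - <<'E'
from station import sense, optics, arm
import cv2,numpy as np
s=sense();print(s, arm.grasp_offset)
for n in("top","scene"):
    im=optics.read_camera(n);cv2.imwrite(f"pics/{n}0.png",im)
    i=optics.camera_info(n);print(n,i["intrinsics"],np.round(i["pose"],4),i.keys())
E
```

```text
pics
{'t': 0.0, 'joint_pos': array([-1.44052043,  0.42679128,  0.07385788,  1.60659937, -0.03412046,
        1.11081911, -0.06707109]), 'joint_velocities': array([-0.0005698 ,  0.0008336 , -0.00075739, -0.00065734, -0.00062671,
       -0.00122017, -0.0005649 ]), 'joint_efforts': array([-4.77143767e-04, -9.49842024e+01,  3.76075432e+00, -4.63511431e+01,
        1.92747713e-02,  1.02463266e-02, -2.88906733e-05]), 'tcp_pos': array([186.30716945, 648.34917069, 230.57463999]), 'orientation': array([-5.02369624e-05,  1.39441028e-01,  9.90230145e-01, -6.76750605e-04]), 'ft_force': array([1.27348239, 0.32840945, 0.07749676]), 'wrist_torque': array([ 0.09811981, -0.05491659, -0.01015455]), 'gripper_force': 0.0, 'gripper_width': 1.0017534021438006} 18.700000000000003
top [[422.0814363    0.         278.17042263]
 [  0.         422.0814363  207.53361006]
 [  0.           0.           1.        ]] [[ 2.620000e-02  9.984000e-01 -4.970000e-02  4.810489e+02]
 [-9.995000e-01  2.700000e-02  1.430000e-02 -1.136296e+02]
 [ 1.560000e-02  4.930000e-02  9.987000e-01  9.311093e+02]
 [ 0.000000e+00  0.000000e+00  0.000000e+00  1.000000e+00]] dict_keys(['intrinsics', 'pose'])
scene [[528.23525092   0.         277.5346729 ]
 [  0.         528.23525092 214.3911377 ]
 [  0.           0.           1.        ]] [[ 6.408000e-01  5.732000e-01 -5.106000e-01  8.977760e+01]
 [-7.677000e-01  4.806000e-01 -4.239000e-01 -4.596759e+02]
 [ 2.500000e-03  6.636000e-01  7.480000e-01  7.308082e+02]
 [ 0.000000e+00  0.000000e+00  0.000000e+00  1.000000e+00]] dict_keys(['intrinsics', 'pose'])
```

View pics/top0.png

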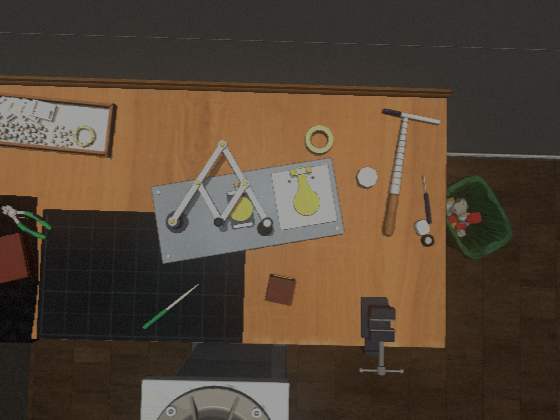

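View pics/scene0.png

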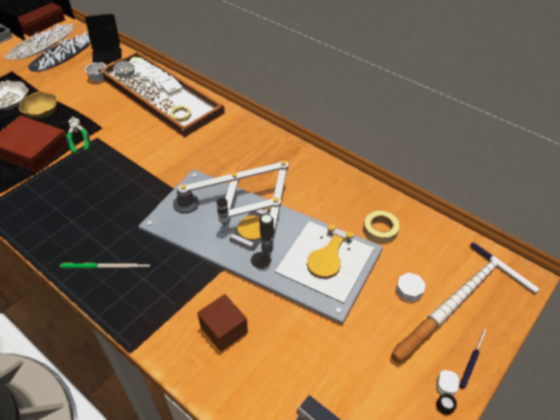

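```bash
cat > h.py <<'E'
import numpy as np,cv2
from station import sense, optics, arm
from scipy.spatial.transform import Rotation as R
def ray(info,px,z):
    K,P=info["intrinsics"],np.array(info["pose"])
    u,v=px; d=np.array([(u-K[0][2])/K[0][0],-(v-K[1][2])/K[1][1],-1.])
    d=P[:3,:3]@d; o=P[:3,3]; return o+d*(z-o[2])/d[2]
def proj(info,p):
    K,P=info["intrinsics"],np.array(info["pose"])
    q=P[:3,:3].T@(np.array(p,float)-P[:3,3]); return np.array([K[0][2]+K[0][0]*q[0]/-q[2],K[1][2]-K[1][1]*q[1]/-q[2]])
E
python3 - <<'E'
from h import *
a=cv2.imread("pics/top0.png")[130:270,145:350]
b=cv2.resize(a,None,fx=3.8,fy=3.8,interpolation=cv2.INTER_CUBIC);cv2.imwrite("pics/top0c.png",b)
E
```

```text
(no output)
```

View pics/top0c.png

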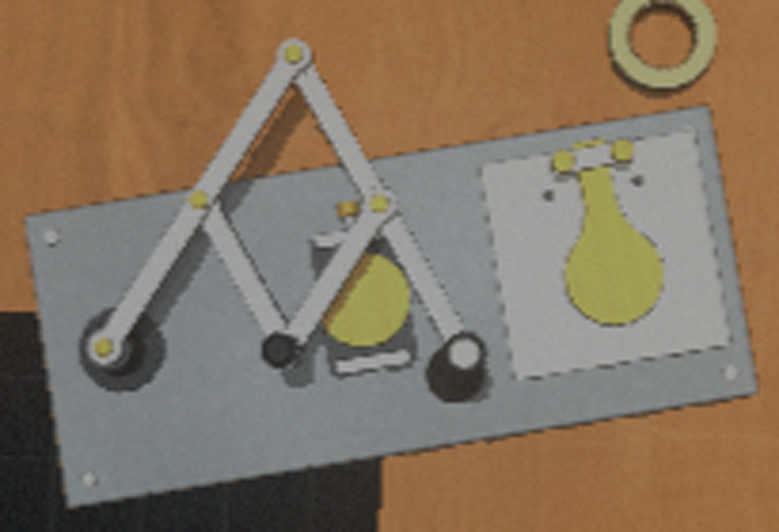

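```bash
python3 - <<'E'
from h import *
i=optics.camera_info("top")
im=cv2.imread("pics/top0.png")
C=lambda u,v:np.array([145+(u+.5)/3.8-.5,130+(v+.5)/3.8-.5])
W=lambda u,v,z:ray(i,C(u,v),z)[:2]
cor=[W(*p,14) for p in[(25,216),(709,106),(757,393),(68,507)]]
print("sides",[np.linalg.norm(cor[k]-cor[k-1]) for k in range(4)],"ctr",np.mean(cor,0))
# dots: refine by darkness centroid
g=im.min(2).astype(float); D=[]
for p in[(548,196),(638,181)]:
    c=np.round(C(*p)).astype(int); w=g[c[1]-3:c[1]+4,c[0]-3:c[0]+4]; w=np.clip(np.median(w)-15-w,0,None)
    yy,xx=np.mgrid[-3:4,-3:4]; q=c+[(w*xx).sum()/w.sum(),(w*yy).sum()/w.sum()]; print("dotpx",q,C(*p)); D.append(ray(i,q,18)[:2])
print("dots",D,np.linalg.norm(D[0]-D[1]))
bed=[W(*p,18) for p in[(483,165),(693,128),(729,345),(518,380)]];print("bed",np.mean(bed,0),[np.linalg.norm(bed[k]-bed[k-1]) for k in range(4)])
piv=W(103,347,60);print("piv",piv)
a=np.mean(cor,0); 
ydir=(cor[0]-cor[1])+(cor[3]-cor[2]); ydir/=np.linalg.norm(ydir); xdir=np.array([ydir[1],-ydir[0]]); print("yaw",np.arctan2(xdir[1],xdir[0]))
A=np.array([[47,26],[47,-26],[0,280.],[0,0]]); B=np.array([*D,piv,np.mean(bed,0)])
a0,b0=A.mean(0),B.mean(0);H=(A-a0).T@(B-b0);th=np.arctan2(H[0,1]-H[1,0],H[0,0]+H[1,1]);Rm=np.array([[np.cos(th),-np.sin(th)],[np.sin(th),np.cos(th)]])
o=b0-Rm@a0;print("fit yaw",th,"o",o,"res",(A@Rm.T+o-B))
print("plate ctr in frame",Rm.T@(a-o))
for n,u,v,z in[("knobtop",465,352,116),("bulb",613,276,27),("knob?",455,375,50)]:
    w=W(u,v,z);print(n,w,Rm.T@(w-o))
print("pad",Rm@[-45,95]+o)
s=optics.camera_info("scene");print("scene px of dots",proj(s,[*(Rm@[47,26]+o),18]),proj(s,[*(Rm@[0,280]+o),60]), proj(s,[*(Rm@[-45,95]+o),17.5]))
E
```

```text
sides [np.float64(167.546281899023), np.float64(397.2155413784081), np.float64(167.44195577275957), np.float64(397.03899696638797)] ctr [519.99333217 -60.52696448]
dotpx [288.94047619 181.02678571] [288.84210526 181.21052632]
dotpx [312.14825581 177.04360465] [312.52631579 177.26315789]
dots [array([ 584.79957739, -148.57649583]), array([ 594.91890684, -198.88319712])] 51.31437442998513
bed [ 551.97212101 -182.26851767] [np.float64(124.48016771642558), np.float64(122.44501662762868), np.float64(126.1058645759952), np.float64(122.03415246195408)]
piv [490.90612221  91.89280224]
yaw 0.1890023152980559
fit yaw 0.200066273249988 o [ 546.52932653 -182.73284638] res [[ 2.62516802  0.66554937]
 [ 2.84002127  0.00947338]
 [-0.0223948  -0.21069404]
 [-5.44279448 -0.46432871]]
plate ctr in frame [ -1.72019348 125.04190299]
knobtop [ 492.58834142 -104.47829825] [-37.31318487  87.41355966]
bulb [ 538.99141285 -185.91887579] [-8.02073127 -1.62443712]
knob? [480.77391193 -98.60316594] [-47.72436657  95.51943528]
pad [483.54716627 -98.57081522]
scene px of dots [322.24225301 236.19080654] [183.23115507 186.44704182] [261.69131482 258.48831682]
```

Emit:
{"op": "jog_arm", "data": {"moves": [{"delta_pos":[-330,-267,0],"angular":[0,0,-0.47]},{"delta_pos":[-330,-267,0],"angular":[0,0,-0.47]},{"delta_pos":[-330,-267,0],"angular":[0,0,-0.47]},{"delta_pos":[-330,-267,0],"angular":[0,0,-0.47]},{"delta_pos":[-330,-267,0],"angular":[0,0,-0.47]},{"delta_pos":[-330,-267,0],"angular":[0,0,-0.47]},{"delta_pos":[-330,-267,0],"angular":[0,0,-0.47]},{"delta_pos":[-330,-267,0],"angular":[0,0,-0.47]}]}}

```text
t: 0.77
tcp_pos: [378.3, 373.6, 231.2]
orientation: [-0.0, -0.095, 0.995, -0.0]
ft_force: [1.2, 0.6, 0.2]
gripper_width: 0.997
gripper_force: 0.0
```

```bash
cat >> h.py <<'E'
TH=0.19; O=np.array([543.7,-182.9]); RP=np.array([[np.cos(TH),-np.sin(TH)],[np.sin(TH),np.cos(TH)]])
toP=lambda w:RP.T@(np.array(w)[:2]-O)
toW=lambda p:RP@np.array(p)+O
def tool():
    s=sense(); q=s["orientation"]; return s,R.from_quat([q[1],q[2],q[3],q[0]]).as_matrix()
def delta(target):
    s,M=tool(); return M.T@(np.array(target,float)-s["tcp_pos"])
E
python3 - <<'E'
from h import *
s,M=tool();print(s["t"],s["joint_pos"],s["tcp_pos"],M)
i=optics.camera_info("wrist");P=np.array(i["pose"]);print("cam in tool",M.T@(P[:3,3]-s["tcp_pos"]),M.T@P[:3,:3])
print(delta([*toW([-40,90]),231]))
E
```

```text
0.7667 [-0.99589233  0.19169703  0.10924709  1.93106983 -0.02450239  1.02022622
  0.88500626] [378.29029029 373.58173074 231.24311707] [[-9.82001033e-01 -1.88875461e-01 -1.78106401e-04]
 [-1.88875455e-01  9.82001049e-01 -5.02247601e-05]
 [ 1.84386898e-04 -1.56808387e-05 -9.99999983e-01]]
cam in tool [ 7.63376562e+01 -7.75336983e-03 -1.42921270e+02] [[ 5.13848294e-04  9.53879954e-01  3.00187891e-01]
 [ 9.99999867e-01 -4.80757513e-04 -1.84095605e-04]
 [-3.12875233e-05  3.00187946e-01 -9.53880074e-01]]
[-1.73283292e+01 -4.87706800e+02  2.47569613e-01]
```

Emit:
{"op": "jog_arm", "data": {"moves": [{"delta_pos":[-17,-488,0]},{"delta_pos":[-17,-488,0]},{"delta_pos":[-17,-488,0]},{"delta_pos":[-17,-488,0]},{"delta_pos":[-17,-488,0]},{"delta_pos":[-17,-488,0]},{"delta_pos":[-17,-488,0]},{"delta_pos":[-17,-488,0]}]}}

```text
invalid input at $.moves[0]: expected keys delta_pos, angular
```

Emit:
{"op": "jog_arm", "data": {"moves": [{"delta_pos":[-6,-160,0]},{"delta_pos":[-6,-160,0]},{"delta_pos":[-6,-160,0]},{"delta_pos":[-6,-160,0]},{"delta_pos":[-6,-160,0]},{"delta_pos":[-6,-160,0]}]}}

```text
invalid input at $.moves[0]: expected keys delta_pos, angular
```

```bash
python3 - <<'E'
from h import *
import json
s,M=tool();i=optics.camera_info("wrist");im=optics.read_camera("wrist");cv2.imwrite("pics/w1.png",im)
np.savez("w1.npz",K=i["intrinsics"],P=i["pose"])
print(s["t"],s["tcp_pos"],toP(s["tcp_pos"]),s["ft_force"])
for n,p in[("knobtop guess",(-35.4,86.6,116)),("pad",(-45,95,17.5)),("start",(47,26,18)),("fin",(47,-26,18)),("bulb",(0,0,27))]:
    print(n,proj(i,[*toW(p[:2]),p[2]]))
E
```

```text
0.7667 [378.29029029 373.58173074 231.24311707] [-57.33651073 577.70651134] [1.19786981 0.64192741 0.22220466]
knobtop guess [-376.67089706  229.70784666]
pad [-205.10405806  185.48246725]
start [-236.3305875   269.30433753]
fin [-285.01494477  269.28132897]
bulb [-293.70166485  231.17293903]
```

View pics/w1.png

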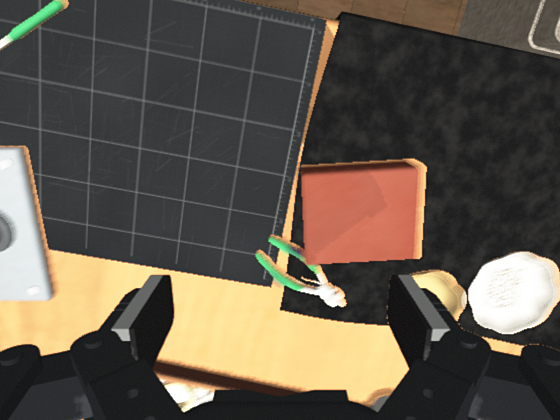

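Emit:
{"op": "jog_arm", "data": {"moves": [{"delta_pos":[-17,-508,0],"angular":[0,0,0]},{"delta_pos":[-17,-508,0],"angular":[0,0,0]},{"delta_pos":[-17,-508,0],"angular":[0,0,0]},{"delta_pos":[-17,-508,0],"angular":[0,0,0]},{"delta_pos":[-17,-508,0],"angular":[0,0,0]},{"delta_pos":[-17,-508,0],"angular":[0,0,0]},{"delta_pos":[-17,-508,0],"angular":[0,0,0]},{"delta_pos":[-17,-508,0],"angular":[0,0,0]}]}}

```text
t: 1.48
tcp_pos: [451.3, 48.6, 231.4]
orientation: [0.0, -0.095, 0.995, 0.0]
ft_force: [1.4, 0.3, 0.3]
gripper_width: 0.998
gripper_force: 0.0
```

Emit:
{"op": "jog_arm", "data": {"moves": [{"delta_pos":[-6,-180,0],"angular":[0,0,0]},{"delta_pos":[-6,-180,0],"angular":[0,0,0]},{"delta_pos":[-6,-180,0],"angular":[0,0,0]},{"delta_pos":[-6,-180,0],"angular":[0,0,0]},{"delta_pos":[-6,-180,0],"angular":[0,0,0]},{"delta_pos":[-6,-180,0],"angular":[0,0,0]}]}}

```text
t: 1.98
tcp_pos: [491.4, -129.0, 231.2]
orientation: [-0.0, -0.092, 0.996, -0.001]
ft_force: [-0.4, 0.5, 0.1]
gripper_width: 1.001
gripper_force: 0.0
```

```bash
python3 - <<'E'
from h import *
s,M=tool();i=optics.camera_info("wrist");im=optics.read_camera("wrist");cv2.imwrite("pics/w2.png",im)
np.savez("w2.npz",intrinsics=i["intrinsics"],pose=i["pose"])
print(s["t"],s["tcp_pos"],toP(s["tcp_pos"]),s["ft_force"],s["joint_pos"])
for n,p in[("knobtop guess",(-35.4,86.6,116)),("pad",(-45,95,17.5)),("start",(47,26,18)),("fin",(47,-26,18)),("bulb",(0,0,27))]:
    print(n,proj(i,[*toW(p[:2]),p[2]]))
E
```

```text
1.9833 [ 491.36780152 -129.01492246  231.24824476] [-41.21376434  62.79877553] [-0.40022885  0.48098717  0.10935698] [-0.36170765  0.1599203   0.55180062  1.99993711 -0.09719495  1.0071672
  1.99197943]
knobtop guess [312.7925438  209.33942954]
pad [313.22410439 169.62817442]
start [245.96835173 255.88181724]
fin [196.74719524 256.0694221 ]
bulb [217.47783931 216.55240333]
```

View pics/w2.png

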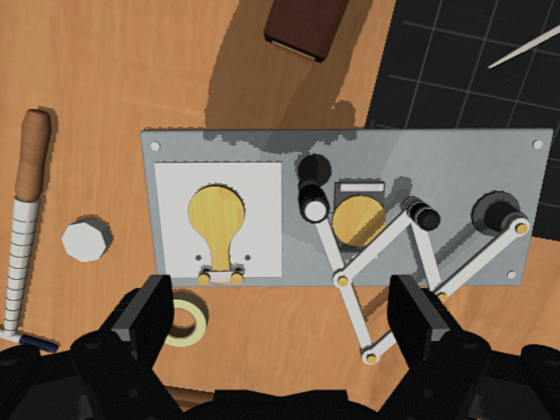

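```bash
python3 - <<'E'
from h import *
i=np.load("w2.npz");im=cv2.imread("pics/w2.png")
def cen(m,x0,y0,r=6):
    n,l,st,c=cv2.connectedComponentsWithStats(m.astype(np.uint8)); k=l[y0,x0]; return c[k],st[k]
g=im.min(2)
for n,p,z in[("start",(248,258),18),("fin",(198,257),18)]:
    x,y=p; w=np.clip(150-g[y-6:y+7,x-6:x+7].astype(float),0,None);yy,xx=np.mgrid[-6:7,-6:7]
    q=np.array([x+(w*xx).sum()/w.sum(),y+(w*yy).sum()/w.sum()]);print(n,q,toP(ray(i,q,z)))
print(g[205:218,308:323])
k,st=cen(g>180,315,211);print("knob",k,st,ray(i,k,116),toP(ray(i,k,116)),toP(ray(i,k,76)))
hsv=cv2.cvtColor(im,cv2.COLOR_BGR2HSV);m=((hsv[...,0]>15)&(hsv[...,0]<35)&(hsv[...,1]>110)&(hsv[...,2]>90))
n,l=cv2.connectedComponents(m.astype(np.uint8));mm=(l==l[210,217]).astype(np.uint8)
ct=max(cv2.findContours(mm,0,cv2.CHAIN_APPROX_NONE)[0],key=len)[:,0,:]
P=np.array([toP(ray(i,p,27)) for p in ct]);B=P[P[:,0]<8]
A=np.c_[2*B,np.ones(len(B))];s=np.linalg.lstsq(A,(B**2).sum(1),rcond=None)[0];r=np.sqrt(s[2]+s[0]**2+s[1]**2)
print("bulb",s[:2],r,"resid",np.std(np.hypot(*(B-s[:2]).T)-r))
N=P[(P[:,0]>42)&(P[:,0]<56)]; 
for lo in range(34,58,4):
    q=P[(P[:,0]>lo)&(P[:,0]<lo+4)];print(lo,q[q[:,1]>0][:,1].mean().round(1),q[q[:,1]<0][:,1].mean().round(1))
E
```

```text
start [247.13757396 257.22189349] [48.55257982 27.18564012]
fin [197.99375    257.22013889] [ 48.3345219  -24.77821749]
[[194 205 202 200 200 200 199 200 200 199 200 200 201 203 202]
 [205 202 201 199 200 199 200 200 200 199 200 198 200 200 202]
 [204 199 199 199 199 199 200 199 199 199 200 201 199 201 202]
 [201 200 199 200 199 200 199 199 201 200 201 199 199 199 201]
 [201 198 198 200 200 200 199 200 200 199 200 199 200 199 200]
 [200 200 199 197 199 198 200 199 198 199 198 200 200 200 201]
 [201 200 199 200 198 198 199 198 200 198 199 199 199 200 201]
 [201 200 199 199 199 200 197 198 200 200 200 198 200 200 201]
 [200 200 199 200 200 200 198 199 199 199 200 200 200 200 201]
 [202 200 199 200 199 198 198 199 199 199 199 200 201 200 201]
 [204 202 199 200 198 201 197 198 197 199 199 201 199 201 203]
 [202 203 200 200 199 200 198 196 198 199 200 200 202 204 198]
 [184 200 203 203 200 201 198 198 199 198 200 203 203 198 174]]
knob [314.99642857 210.56785714] [306 202  19  19 280] [ 493.20978882 -102.75184668  116.        ] [-34.44490954  88.24135149] [-21.58386895  92.09613612]
bulb [-4.34660028 -1.18194121] 27.002209971957292 resid 0.3004745920016473
34 8.8 -8.7
38 8.6 -8.6
42 8.4 -8.1
46 8.5 -8.3
50 9.1 -8.2
54 8.9 -8.3
```

Emit:
{"op": "jog_arm", "data": {"moves": [{"delta_pos":[-6,25,15],"angular":[0,0,0]},{"delta_pos":[-6,25,55],"angular":[0,0,0]},{"delta_pos":[-6,25,95],"angular":[0,0,0]},{"delta_pos":[-6,25,130],"angular":[0,0,0]},{"delta_pos":[-6,25,151],"angular":[0,0,0]},{"delta_pos":[-6,25,151],"angular":[0,0,0]},{"delta_pos":[-6,25,151],"angular":[0,0,0]}]}}

```text
t: 2.62
tcp_pos: [491.9, -98.5, 80.0]
orientation: [-0.001, -0.095, 0.995, 0.0]
ft_force: [0.0, -1.6, 1.0]
gripper_width: 1.002
gripper_force: 0.0
```

```bash
python3 - <<'E'
from h import *
s,M=tool();i=optics.camera_info("wrist");im=optics.read_camera("wrist");cv2.imwrite("pics/w3.png",im)
print(s["t"],s["tcp_pos"],toP(s["tcp_pos"]),s["ft_force"],s["orientation"])
for z in(80,99,116):print(z,proj(i,[*s["tcp_pos"][:2],z]))
E
```

```text
2.6167 [491.91507162 -98.51833909  80.02415018] [-34.91679175  92.64319273] [ 0.04741139 -1.59087174  0.98587431] [-1.18752114e-03 -9.53737034e-02  9.95440824e-01  1.12498079e-04]
80 [280.15330725 277.45241472]
99 [280.17849125 301.12849118]
116 [280.20722357 328.14041491]
```

View pics/w3.png

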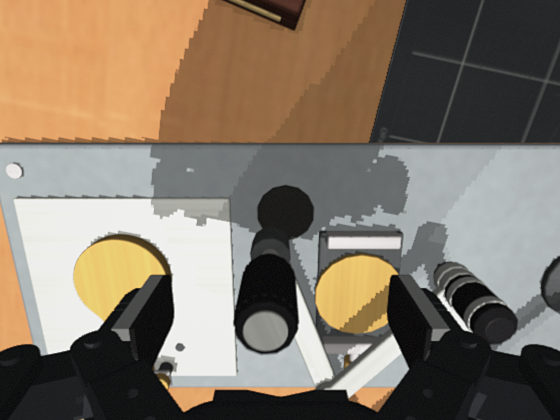

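Emit:
{"op": "jog_arm", "data": {"moves": [{"delta_pos":[0,-5,0],"angular":[0,0,0]},{"delta_pos":[0,-5,0],"angular":[0,0,0]},{"delta_pos":[0,-5,0],"angular":[0,0,0]},{"delta_pos":[0,-5,0],"angular":[0,0,0]},{"delta_pos":[0,-5,0],"angular":[0,0,0]},{"delta_pos":[0,-5,0],"angular":[0,0,0]},{"delta_pos":[0,-5,0],"angular":[0,0,0]},{"delta_pos":[0,-5,0],"angular":[0,0,0]}], "grip": 0, "squeeze": 50}}

```text
t: 3.33
tcp_pos: [493.5, -104.2, 80.4]
orientation: [0.0, -0.095, 0.995, -0.0]
ft_force: [0.0, -0.2, 1.2]
gripper_width: 0.24
gripper_force: 48.8
```

Emit:
{"op": "jog_arm", "data": {"moves": [{"delta_pos":[0,0,0],"angular":[0,0,0]},{"delta_pos":[0,0,0],"angular":[0,0,0]},{"delta_pos":[0,0,0],"angular":[0,0,0]},{"delta_pos":[0,0,0],"angular":[0,0,0]}]}}

```text
t: 3.67
tcp_pos: [493.5, -104.3, 80.3]
orientation: [-0.0, -0.095, 0.995, -0.0]
ft_force: [0.0, 0.4, 1.5]
gripper_width: 0.241
gripper_force: 48.8
```

```bash
python3 - <<'E'
from h import *
s,M=tool();print(s["t"],s["tcp_pos"],toP(s["tcp_pos"]),s["ft_force"],RP.T@s["ft_force"][:2],s["orientation"],s["gripper_width"],s["gripper_force"])
s=sense();print(s["ft_force"])
print("to start:",delta([*toW([47,31]),80]))
E
```

```text
3.6667 [ 493.46302574 -104.28554336   80.2886627 ] [-34.48588208  86.68742881] [0.04244607 0.3720059  1.46301321] [0.11193884 0.35729505] [-6.21725456e-05 -9.49050143e-02  9.95486330e-01 -2.39429837e-05] 0.24143610913052643 48.766148686409
[0.04244607 0.3720059  1.46301321]
to start: [-81.48056523 -55.69525121   0.28020416]
```

Emit:
{"op": "jog_arm", "data": {"moves": [{"delta_pos":[-15,-11,0],"angular":[0,0,0]},{"delta_pos":[-35,-26,0],"angular":[0,0,0]},{"delta_pos":[-55,-41,0],"angular":[0,0,0]},{"delta_pos":[-72,-54,0],"angular":[0,0,0]},{"delta_pos":[-81,-61,0],"angular":[0,0,0]},{"delta_pos":[-81,-61,0],"angular":[0,0,0]},{"delta_pos":[-81,-61,0],"angular":[0,0,0]},{"delta_pos":[-81,-61,0],"angular":[0,0,0]}]}}

```text
t: 4.33
tcp_pos: [583.7, -148.7, 80.0]
orientation: [-0.0, -0.095, 0.995, 0.0]
ft_force: [0.5, 0.3, -1.4]
gripper_width: 0.24
gripper_force: 49.0
```

```bash
cat >> h.py <<'E'
def st():
    s=sense(); p=toP(s["tcp_pos"]); f=RP.T@s["ft_force"][:2]; q=s["orientation"]
    print("t %.2f P (%.2f %.2f) z %.2f  F (%.2f %.2f %.2f)"%(s["t"],*p,s["tcp_pos"][2],*f,s["ft_force"][2]),"yaw",2*np.arctan2(q[2],q[1])-np.pi, s["wrist_torque"]); return p,f
E
python3 - <<'E'
from h import *
i=optics.camera_info("wrist");im=optics.read_camera("wrist");cv2.imwrite("pics/w4.png",im)
st()
E
```

```text
t 4.38 P (45.75 26.25) z 80.11  F (0.80 -0.71 -3.07) yaw 0.19023703148742133 [-0.11798932 -0.07250948 -0.04864239]
```

View pics/w4.png

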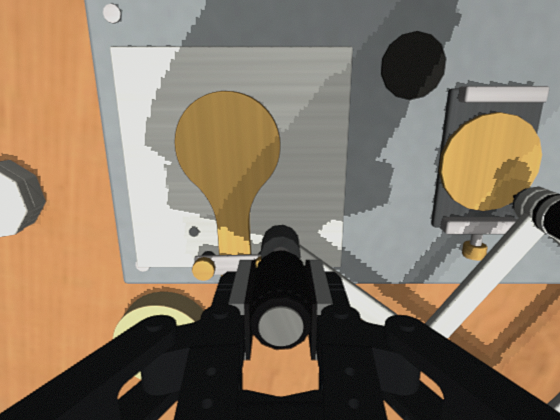

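Emit:
{"op": "jog_arm", "data": {"moves": [{"delta_pos":[0,0,4],"angular":[0,0,0]},{"delta_pos":[0,0,8],"angular":[0,0,0]},{"delta_pos":[0,0,12],"angular":[0,0,0]},{"delta_pos":[0,0,14],"angular":[0,0,0]},{"delta_pos":[0,-4,14],"angular":[0,0,0]},{"delta_pos":[0,-8,14],"angular":[0,0,0]},{"delta_pos":[0,-8,14],"angular":[0,0,0]},{"delta_pos":[0,-8,14],"angular":[0,0,0]}]}}

```text
t: 5.05
tcp_pos: [586.4, -157.1, 66.6]
orientation: [0.0, -0.095, 0.996, -0.0]
ft_force: [1.3, 0.6, 6.5]
gripper_width: 0.244
gripper_force: 50.1
```

```bash
python3 - <<'E'
from h import *
st()
E
```

```text
t 5.05 P (46.80 17.23) z 66.55  F (1.43 0.36 6.50) yaw 0.18972089387298885 [-0.08479036  0.00909859  0.01000973]
```

Emit:
{"op": "jog_arm", "data": {"moves": [{"delta_pos":[0,-1,0],"angular":[0,0,0]},{"delta_pos":[0,-2,0],"angular":[0,0,0]},{"delta_pos":[0,-3,0],"angular":[0,0,0]},{"delta_pos":[0,-4,0],"angular":[0,0,0]},{"delta_pos":[0,-5,0],"angular":[0,0,0]},{"delta_pos":[0,-5,0],"angular":[0,0,0]},{"delta_pos":[0,-5,0],"angular":[0,0,0]}]}}

```text
t: 5.63
tcp_pos: [587.4, -161.8, 66.6]
orientation: [0.0, -0.095, 0.995, -0.0]
ft_force: [0.1, -0.5, 6.2]
gripper_width: 0.24
gripper_force: 50.1
```

```bash
python3 - <<'E'
from h import *
st()
E
```

```text
t 5.63 P (46.88 12.49) z 66.55  F (0.02 -0.51 6.16) yaw 0.19008784580313431 [ 0.0411051   0.02318663 -0.02404792]
```

Emit:
{"op": "jog_arm", "data": {"moves": [{"delta_pos":[0,-0.5,0],"angular":[0,0,0]},{"delta_pos":[0,-1,0],"angular":[0,0,0]},{"delta_pos":[0,-1,0],"angular":[0,0,0]},{"delta_pos":[0,-1,0],"angular":[0,0,0]}]}}

```text
t: 5.97
tcp_pos: [587.5, -162.6, 66.5]
orientation: [0.0, -0.095, 0.995, -0.0]
ft_force: [-0.5, 0.4, 7.3]
gripper_width: 0.241
gripper_force: 50.1
```

```bash
python3 - <<'E'
from h import *
st()
E
```

```text
t 5.97 P (46.86 11.61) z 66.51  F (-0.42 0.51 7.28) yaw 0.19019222737374575 [ 0.0943083   0.01918667 -0.02243934]
```

```bash
cat >> h.py <<'E'
def avg(n=5):
    P=[];F=[];T=[]
    for k in range(n):
        optics.read_camera("top"); s=sense(); P.append(toP(s["tcp_pos"]));F.append([*(RP.T@s["ft_force"][:2]),s["ft_force"][2]]);T.append(RP.T@s["wrist_torque"][:2])
    f,p,t=np.mean(F,0),np.mean(P,0),np.mean(T,0)
    print("t %.2f P (%.2f %.2f) z %.1f F (%.2f %.2f %.2f) sdF %s T %s sdT %s"%(s["t"],*p,s["tcp_pos"][2],*f,np.std(F,0).round(2),t.round(3),np.std(T,0).round(3)));return p,f,t
E
python3 - <<'E'
from h import *
avg(6)
E
```

```text
t 6.27 P (46.88 11.57) z 66.5 F (-0.26 0.03 6.45) sdF [0.58 0.33 0.54] T [0.041 0.028] sdT [0.022 0.033]
```

Emit:
{"op": "jog_arm", "data": {"moves": [{"delta_pos":[0,-0.5,0],"angular":[0,0,0]},{"delta_pos":[0,-1,0],"angular":[0,0,0]},{"delta_pos":[0,-1,0],"angular":[0,0,0]}]}}

```text
t: 6.52
tcp_pos: [587.7, -163.6, 66.5]
orientation: [0.0, -0.095, 0.995, -0.0]
ft_force: [-0.4, 0.5, 6.2]
gripper_width: 0.24
gripper_force: 50.1
```

```bash
python3 - <<'E'
from h import *
avg(4)
E
```

```text
t 6.72 P (46.88 10.66) z 66.5 F (-0.20 0.38 6.46) sdF [0.51 0.31 0.38] T [ 0.152 -0.016] sdT [0.024 0.026]
```

Emit:
{"op": "jog_arm", "data": {"moves": [{"delta_pos":[0,-0.5,0],"angular":[0,0,0]},{"delta_pos":[0,-1,0],"angular":[0,0,0]},{"delta_pos":[0,-1,0],"angular":[0,0,0]}]}}

```text
t: 6.97
tcp_pos: [587.9, -164.3, 66.5]
orientation: [0.0, -0.095, 0.995, 0.0]
ft_force: [-1.0, 2.5, 7.0]
gripper_width: 0.244
gripper_force: 49.9
```

```bash
python3 - <<'E'
from h import *
avg(4)
E
```

```text
t 7.17 P (46.90 9.99) z 66.5 F (0.21 1.74 7.12) sdF [0.4  0.45 0.17] T [0.526 0.013] sdT [0.013 0.035]
```

```bash
cat > tr.py <<'E'
import sys,json,os
from h import *
from scipy.optimize import least_squares
a0=np.arctan2(45,45.5); L1=33*(np.pi/2-a0); L2=31*(2*np.pi-2*a0); LT=2*L1+L2   # a0: tangent-point angle
def path(s):   # pin-axis path in the template frame, s=0 at left neck end; returns point, outward normal
    if s<0: return np.array([45.5-s,12.]),np.array([0,1.])
    if s>LT: return np.array([45.5+s-LT,-12.]),np.array([0,-1.])
    if s>L1+L2:
        p,n=path(LT-s); return p*[1,-1],n*[1,-1]
    if s<L1:
        a=-np.pi/2-s/33; u=np.array([np.cos(a),np.sin(a)]); return np.array([45.5,45])+33*u,-u
    a=a0+(s-L1)/31; u=np.array([np.cos(a),np.sin(a)]); return 31*u,u
S=np.concatenate([np.arange(-20,LT+20,.25)]);PT=np.array([path(s)[0] for s in S]);NT=np.array([path(s)[1] for s in S])
rot=lambda t:np.array([[np.cos(t),-np.sin(t)],[np.sin(t),np.cos(t)]])
PRI=np.array([-5.9,-2.5,.026])
def gap(e,p):  # signed distance of p outside the pin path
    q=rot(e[2]).T@(np.array(p)-e[:2]); k=((PT-q)**2).sum(1).argmin(); return (q-PT[k])@NT[k]
def fit(pts):
    return least_squares(lambda e:np.r_[[gap(e,p)/.3 for p in pts],(e-PRI)/[1,1,.015]],PRI).x
T0=np.array([.04,.028]);L=.28
def step(C,ds,pen,n=3,rows=8):
    C=np.array(C,float);p,f,t=avg(n)
    F=np.array([t[0]-T0[0],0]);F=np.array([-(t[1]-T0[1]),t[0]-T0[0]])/L
    pts=json.load(open("pts.json")) if os.path.exists("pts.json") else []
    if np.hypot(*F)>.8: pts.append(list(p+F/3)); json.dump(pts,open("pts.json","w"))
    e=fit(pts); q=rot(e[2]).T@(C-e[:2]);k=((PT-q)**2).sum(1).argmin(); s0=S[k]; nw=rot(e[2])@NT[k]
    print("F(T) (%.2f %.2f) |F| %.2f normal %.2f tang %.2f"%(*F,np.hypot(*F),F@nw,F@[-nw[1],nw[0]]),"est",e.round(3),"s0 %.1f/%.0f cmd pen %.2f"%(s0,LT,-gap(e,C)))
    pen0=-gap(e,C);out=[]
    for j in range(1,rows+1):
        x,nn=path(s0+ds*j/rows); w=rot(e[2])@(x-(pen0+(pen-pen0)*min(1,j/4))*nn)+e[:2]; d=w-C
        out.append([round(-d[0],1),round(d[1],1)])
    print(out,"-> C",(C+[-out[-1][0],out[-1][1]]).round(2).tolist())
    for n_,p_ in[("start",(47,26)),("left",(0,31)),("front",(-31,0)),("right",(0,-31)),("fin",(47,-26))]: print(n_,round(np.hypot(*(p-p_)),1),end=" ")
if __name__=="__main__": step([float(sys.argv[1]),float(sys.argv[2])],float(sys.argv[3]),float(sys.argv[4]))
E
python3 tr.py 46.88 9.57 8 2.0
```

```text
t 7.32 P (46.92 10.00) z 66.5 F (-0.05 1.43 7.16) sdF [0.24 0.65 0.35] T [0.515 0.023] sdT [0.036 0.001]
F(T) (0.02 1.70) |F| 1.70 normal 1.69 tang -0.06 est [-5.896 -2.68   0.024] s0 -7.5/199 cmd pen 1.01
[[np.float64(1.0), np.float64(-0.3)], [np.float64(2.0), np.float64(-0.5)], [np.float64(3.0), np.float64(-0.8)], [np.float64(4.0), np.float64(-1.1)], [np.float64(5.0), np.float64(-1.1)], [np.float64(6.0), np.float64(-1.1)], [np.float64(7.0), np.float64(-1.2)], [np.float64(8.1), np.float64(-1.2)]] -> C [38.78, 8.37]
start 16.0 left 51.4 front 78.6 right 62.3 fin 36.0
```

Emit:
{"op": "jog_arm", "data": {"moves": [{"delta_pos":[1,-0.3,0],"angular":[0,0,0]},{"delta_pos":[2,-0.5,0],"angular":[0,0,0]},{"delta_pos":[3,-0.8,0],"angular":[0,0,0]},{"delta_pos":[4,-1.1,0],"angular":[0,0,0]},{"delta_pos":[5,-1.1,0],"angular":[0,0,0]},{"delta_pos":[6,-1.1,0],"angular":[0,0,0]},{"delta_pos":[7,-1.2,0],"angular":[0,0,0]},{"delta_pos":[8.1,-1.2,0],"angular":[0,0,0]}]}}

```text
t: 7.98
tcp_pos: [580.7, -166.5, 66.6]
orientation: [0.001, -0.095, 0.995, 0.0]
ft_force: [2.7, 4.8, 6.1]
gripper_width: 0.243
gripper_force: 49.8
```

```bash
sed -i 's/out.append(\[round(-d\[0\],1),round(d\[1\],1)\])/out.append([round(float(-d[0]),1),round(float(d[1]),1)])/' tr.py; python3 tr.py 38.78 8.37 8 2.1
```

```text
t 8.13 P (39.28 9.18) z 66.6 F (2.65 3.84 5.85) sdF [0.43 0.91 0.26] T [ 0.969 -0.66 ] sdT [0.024 0.047]
F(T) (2.46 3.32) |F| 4.13 normal 3.30 tang -2.49 est [-5.894 -2.757  0.024] s0 0.5/199 cmd pen 1.96
[[1.0, -0.0], [2.1, -0.0], [3.1, 0.0], [4.2, 0.1], [5.3, 0.2], [6.3, 0.4], [7.4, 0.6], [8.4, 0.8]] -> C [30.38, 9.17]
start 18.5 left 44.9 front 70.9 right 56.2 fin 36.0
```

Emit:
{"op": "jog_arm", "data": {"moves": [{"delta_pos":[1,0,0],"angular":[0,0,0]},{"delta_pos":[2.1,0,0],"angular":[0,0,0]},{"delta_pos":[3.1,0,0],"angular":[0,0,0]},{"delta_pos":[4.2,0.1,0],"angular":[0,0,0]},{"delta_pos":[5.3,0.2,0],"angular":[0,0,0]},{"delta_pos":[6.3,0.4,0],"angular":[0,0,0]},{"delta_pos":[7.4,0.6,0],"angular":[0,0,0]},{"delta_pos":[8.4,0.8,0],"angular":[0,0,0]}]}}

```text
t: 8.8
tcp_pos: [572.5, -167.1, 66.6]
orientation: [0.001, -0.095, 0.995, 0.0]
ft_force: [3.3, 4.3, 5.2]
gripper_width: 0.24
gripper_force: 49.8
```

```bash
python3 tr.py 30.38 9.17 6 2.0
```

```text
t 8.95 P (31.17 10.09) z 66.6 F (4.47 3.85 5.41) sdF [0.35 0.44 0.12] T [ 1.046 -0.936] sdT [0.018 0.052]
F(T) (3.44 3.59) |F| 4.98 normal 4.34 tang -2.44 est [-5.481 -2.524  0.021] s0 9.0/199 cmd pen 2.34
[[0.9, 0.3], [1.6, 0.6], [2.3, 0.9], [3.1, 1.3], [3.8, 1.6], [4.6, 1.9], [5.3, 2.2], [6.0, 2.5]] -> C [24.38, 11.67]
start 22.4 left 37.5 front 63.0 right 51.6 fin 39.4
```

Emit:
{"op": "jog_arm", "data": {"moves": [{"delta_pos":[0.9,0.3,0],"angular":[0,0,0]},{"delta_pos":[1.6,0.6,0],"angular":[0,0,0]},{"delta_pos":[2.3,0.9,0],"angular":[0,0,0]},{"delta_pos":[3.1,1.3,0],"angular":[0,0,0]},{"delta_pos":[3.8,1.6,0],"angular":[0,0,0]},{"delta_pos":[4.6,1.9,0],"angular":[0,0,0]},{"delta_pos":[5.3,2.2,0],"angular":[0,0,0]},{"delta_pos":[6,2.5,0],"angular":[0,0,0]}]}}

```text
t: 9.62
tcp_pos: [566.3, -165.9, 66.7]
orientation: [0.001, -0.095, 0.995, 0.0]
ft_force: [4.9, 3.7, 4.0]
gripper_width: 0.24
gripper_force: 49.7
```

```bash
python3 tr.py 24.38 11.67 8 2.0
```

```text
t 9.77 P (25.35 12.42) z 66.7 F (4.99 2.92 5.19) sdF [0.62 0.55 0.55] T [ 0.795 -1.135] sdT [0.028 0.026]
F(T) (4.15 2.70) |F| 4.95 normal 4.24 tang -2.56 est [-4.993 -2.358  0.018] s0 15.5/199 cmd pen 2.28
[[1.0, 0.6], [1.9, 1.2], [2.8, 1.7], [3.7, 2.4], [4.5, 3.0], [5.4, 3.6], [6.3, 4.2], [7.1, 4.9]] -> C [17.28, 16.57]
start 25.6 left 31.4 front 57.7 right 50.3 fin 44.1
```

Emit:
{"op": "jog_arm", "data": {"moves": [{"delta_pos":[1,0.6,0],"angular":[0,0,0]},{"delta_pos":[1.9,1.2,0],"angular":[0,0,0]},{"delta_pos":[2.8,1.7,0],"angular":[0,0,0]},{"delta_pos":[3.7,2.4,0],"angular":[0,0,0]},{"delta_pos":[4.5,3,0],"angular":[0,0,0]},{"delta_pos":[5.4,3.6,0],"angular":[0,0,0]},{"delta_pos":[6.3,4.2,0],"angular":[0,0,0]},{"delta_pos":[7.1,4.9,0],"angular":[0,0,0]}]}}

```text
t: 10.43
tcp_pos: [558.6, -162.8, 66.7]
orientation: [0.001, -0.095, 0.995, -0.0]
ft_force: [6.2, 2.6, 2.6]
gripper_width: 0.24
gripper_force: 49.5
```

```bash
python3 tr.py 17.28 16.57 8 2.0
```

```text
t 10.58 P (18.36 17.07) z 66.7 F (5.76 0.99 3.77) sdF [0.43 0.58 0.07] T [ 0.483 -1.323] sdT [0.014 0.026]
F(T) (4.83 1.58) |F| 5.08 normal 4.33 tang -2.65 est [-4.602 -2.285  0.016] s0 23.8/199 cmd pen 2.30
[[0.7, 0.7], [1.4, 1.5], [2.1, 2.2], [2.7, 2.9], [3.4, 3.5], [4.2, 4.1], [4.9, 4.7], [5.7, 5.2]] -> C [11.58, 21.77]
start 30.0 left 23.0 front 52.2 right 51.5 fin 51.7
```

Emit:
{"op": "jog_arm", "data": {"moves": [{"delta_pos":[0.7,0.7,0],"angular":[0,0,0]},{"delta_pos":[1.4,1.5,0],"angular":[0,0,0]},{"delta_pos":[2.1,2.2,0],"angular":[0,0,0]},{"delta_pos":[2.7,2.9,0],"angular":[0,0,0]},{"delta_pos":[3.4,3.5,0],"angular":[0,0,0]},{"delta_pos":[4.2,4.1,0],"angular":[0,0,0]},{"delta_pos":[4.9,4.7,0],"angular":[0,0,0]},{"delta_pos":[5.7,5.2,0],"angular":[0,0,0]}]}}

```text
t: 11.25
tcp_pos: [551.9, -158.8, 66.7]
orientation: [0.001, -0.095, 0.995, -0.0]
ft_force: [4.8, 2.3, 4.3]
gripper_width: 0.244
gripper_force: 49.7
```

```bash
python3 tr.py 11.58 21.77 8 2.0
```

```text
t 11.40 P (12.43 22.21) z 66.7 F (4.74 1.98 4.75) sdF [0.3  0.46 0.5 ] T [ 0.502 -1.064] sdT [0.016 0.023]
F(T) (3.90 1.65) |F| 4.23 normal 3.55 tang -2.31 est [-4.595 -2.269  0.015] s0 31.8/199 cmd pen 2.03
[[0.8, 0.5], [1.5, 1.0], [2.4, 1.5], [3.2, 1.9], [4.0, 2.3], [4.9, 2.7], [5.8, 3.0], [6.6, 3.3]] -> C [4.98, 25.07]
start 34.8 left 15.2 front 48.8 right 54.6 fin 59.3
```

Emit:
{"op": "jog_arm", "data": {"moves": [{"delta_pos":[0.8,0.5,0],"angular":[0,0,0]},{"delta_pos":[1.5,1,0],"angular":[0,0,0]},{"delta_pos":[2.4,1.5,0],"angular":[0,0,0]},{"delta_pos":[3.2,1.9,0],"angular":[0,0,0]},{"delta_pos":[4,2.3,0],"angular":[0,0,0]},{"delta_pos":[4.9,2.7,0],"angular":[0,0,0]},{"delta_pos":[5.8,3,0],"angular":[0,0,0]},{"delta_pos":[6.6,3.3,0],"angular":[0,0,0]}]}}

```text
t: 12.07
tcp_pos: [544.4, -156.7, 66.6]
orientation: [0.001, -0.095, 0.995, 0.0]
ft_force: [2.8, 2.9, 5.8]
gripper_width: 0.244
gripper_force: 49.8
```

```bash
python3 tr.py 4.98 25.07 9 2.1
```

```text
t 12.22 P (5.52 25.64) z 66.6 F (3.12 3.28 5.49) sdF [0.5  0.13 0.39] T [ 0.744 -0.772] sdT [0.006 0.04 ]
F(T) (2.86 2.52) |F| 3.81 normal 3.31 tang -1.88 est [-4.484 -2.406  0.018] s0 39.8/199 cmd pen 1.94
[[1.0, 0.3], [2.0, 0.5], [3.0, 0.7], [4.1, 0.9], [5.1, 1.1], [6.2, 1.2], [7.2, 1.3], [8.2, 1.4]] -> C [-3.22, 26.47]
start 41.5 left 7.7 front 44.6 right 56.9 fin 66.2
```

Emit:
{"op": "jog_arm", "data": {"moves": [{"delta_pos":[1,0.3,0],"angular":[0,0,0]},{"delta_pos":[2,0.5,0],"angular":[0,0,0]},{"delta_pos":[3,0.7,0],"angular":[0,0,0]},{"delta_pos":[4.1,0.9,0],"angular":[0,0,0]},{"delta_pos":[5.1,1.1,0],"angular":[0,0,0]},{"delta_pos":[6.2,1.2,0],"angular":[0,0,0]},{"delta_pos":[7.2,1.3,0],"angular":[0,0,0]},{"delta_pos":[8.2,1.4,0],"angular":[0,0,0]}]}}

```text
t: 12.88
tcp_pos: [535.9, -156.8, 66.6]
orientation: [0.001, -0.095, 0.995, 0.0]
ft_force: [2.1, 3.2, 6.4]
gripper_width: 0.245
gripper_force: 49.8
```

```bash
python3 tr.py -3.22 26.47 9 2.2
```

```text
t 13.03 P (-2.92 27.11) z 66.5 F (2.01 3.99 6.63) sdF [0.53 0.38 0.33] T [ 0.895 -0.538] sdT [0.035 0.033]
F(T) (2.02 3.05) |F| 3.66 normal 3.11 tang -1.93 est [-4.191 -2.64   0.023] s0 49.0/199 cmd pen 1.87
[[1.2, -0.1], [2.2, -0.2], [3.3, -0.3], [4.3, -0.5], [5.3, -0.6], [6.4, -0.8], [7.4, -1.0], [8.4, -1.3]] -> C [-11.62, 25.17]
start 49.9 left 4.9 front 39.0 right 58.2 fin 72.9
```

Emit:
{"op": "jog_arm", "data": {"moves": [{"delta_pos":[1.2,-0.1,0],"angular":[0,0,0]},{"delta_pos":[2.2,-0.2,0],"angular":[0,0,0]},{"delta_pos":[3.3,-0.3,0],"angular":[0,0,0]},{"delta_pos":[4.3,-0.5,0],"angular":[0,0,0]},{"delta_pos":[5.3,-0.6,0],"angular":[0,0,0]},{"delta_pos":[6.4,-0.8,0],"angular":[0,0,0]},{"delta_pos":[7.4,-1,0],"angular":[0,0,0]},{"delta_pos":[8.4,-1.3,0],"angular":[0,0,0]}]}}

```text
t: 13.7
tcp_pos: [527.6, -159.6, 66.5]
orientation: [0.0, -0.095, 0.995, 0.0]
ft_force: [0.7, 3.6, 6.6]
gripper_width: 0.243
gripper_force: 49.9
```

```bash
python3 tr.py -11.62 25.17 9 2.2
```

```text
t 13.85 P (-11.59 25.82) z 66.5 F (0.82 3.56 7.11) sdF [0.95 0.3  0.38] T [ 1.031 -0.248] sdT [0.032 0.042]
F(T) (0.98 3.54) |F| 3.67 normal 3.14 tang -1.90 est [-3.856 -2.848  0.026] s0 58.2/199 cmd pen 1.93
[[1.1, -0.4], [2.0, -0.8], [3.0, -1.2], [3.9, -1.7], [4.9, -2.1], [5.8, -2.6], [6.7, -3.1], [7.6, -3.7]] -> C [-19.22, 21.47]
start 58.6 left 12.7 front 32.3 right 58.0 fin 78.2
```

```bash
sed -i 's/\[1,1,.015\]/[3,3,.02]/' tr.py; python3 - <<'E'
from tr import *
pts=json.load(open("pts.json"));e=fit(pts);print(e,[round(float(gap(e,p)),2) for p in pts])
C=np.array([-11.62,25.17]);print(-gap(e,C))
E
python3 tr.py -11.62 25.17 9 2.3 | tail -3
```

```text
[-3.61837371 -2.92163097  0.02740333] [0.1, -0.03, -0.08, -0.05, 0.02, -0.0, 0.09, 0.08, -0.12]
1.7912242026025464
F(T) (0.88 3.53) |F| 3.64 normal 3.15 tang -1.83 est [-3.574 -2.948  0.028] s0 58.5/199 cmd pen 1.75
[[1.1, -0.5], [2.0, -0.9], [2.9, -1.5], [3.8, -2.0], [4.8, -2.4], [5.7, -2.9], [6.6, -3.4], [7.5, -4.0]] -> C [-19.12, 21.17]
start 58.5 left 12.6 front 32.4 right 58.0 fin 78.2
```

Emit:
{"op": "jog_arm", "data": {"moves": [{"delta_pos":[1.1,-0.5,0],"angular":[0,0,0]},{"delta_pos":[2,-0.9,0],"angular":[0,0,0]},{"delta_pos":[2.9,-1.5,0],"angular":[0,0,0]},{"delta_pos":[3.8,-2,0],"angular":[0,0,0]},{"delta_pos":[4.8,-2.4,0],"angular":[0,0,0]},{"delta_pos":[5.7,-2.9,0],"angular":[0,0,0]},{"delta_pos":[6.6,-3.4,0],"angular":[0,0,0]},{"delta_pos":[7.5,-4,0],"angular":[0,0,0]}]}}

```text
t: 14.67
tcp_pos: [520.7, -164.9, 66.4]
orientation: [0.0, -0.095, 0.995, 0.0]
ft_force: [-1.2, 5.3, 7.9]
gripper_width: 0.241
gripper_force: 50.0
```

```bash
python3 tr.py -19.12 21.17 9 2.2
```

```text
t 14.82 P (-19.33 21.90) z 66.4 F (-0.29 4.45 8.20) sdF [0.2  0.28 0.45] T [1.161 0.035] sdT [0.038 0.01 ]
F(T) (-0.03 4.00) |F| 4.00 normal 3.38 tang -2.15 est [-3.382 -3.027  0.029] s0 67.5/199 cmd pen 2.14
[[0.8, -0.6], [1.6, -1.2], [2.4, -1.8], [3.2, -2.5], [4.0, -3.2], [4.8, -4.0], [5.5, -4.7], [6.2, -5.5]] -> C [-25.32, 15.67]
start 66.5 left 21.4 front 24.8 right 56.3 fin 81.8
```

Emit:
{"op": "jog_arm", "data": {"moves": [{"delta_pos":[0.8,-0.6,0],"angular":[0,0,0]},{"delta_pos":[1.6,-1.2,0],"angular":[0,0,0]},{"delta_pos":[2.4,-1.8,0],"angular":[0,0,0]},{"delta_pos":[3.2,-2.5,0],"angular":[0,0,0]},{"delta_pos":[4,-3.2,0],"angular":[0,0,0]},{"delta_pos":[4.8,-4,0],"angular":[0,0,0]},{"delta_pos":[5.5,-4.7,0],"angular":[0,0,0]},{"delta_pos":[6.2,-5.5,0],"angular":[0,0,0]}]}}

```text
t: 15.48
tcp_pos: [515.5, -171.7, 66.4]
orientation: [-0.0, -0.095, 0.995, 0.0]
ft_force: [-0.9, 3.8, 8.5]
gripper_width: 0.243
gripper_force: 50.0
```

```bash
python3 tr.py -25.32 15.67 9 2.2
```

```text
t 15.63 P (-25.77 16.24) z 66.4 F (-1.09 3.51 8.98) sdF [0.57 0.27 0.12] T [0.956 0.294] sdT [0.059 0.004]
F(T) (-0.95 3.27) |F| 3.41 normal 2.85 tang -1.87 est [-3.19 -3.08  0.03] s0 76.5/199 cmd pen 2.00
[[0.6, -0.8], [1.2, -1.6], [1.7, -2.5], [2.3, -3.4], [2.8, -4.3], [3.3, -5.2], [3.8, -6.2], [4.2, -7.1]] -> C [-29.52, 8.57]
start 73.4 left 29.7 front 17.1 right 53.8 fin 84.1
```

Emit:
{"op": "jog_arm", "data": {"moves": [{"delta_pos":[0.5,-0.9,0],"angular":[0,0,0]},{"delta_pos":[1,-1.7,0],"angular":[0,0,0]},{"delta_pos":[1.5,-2.6,0],"angular":[0,0,0]},{"delta_pos":[2.1,-3.5,0],"angular":[0,0,0]},{"delta_pos":[2.6,-4.4,0],"angular":[0,0,0]},{"delta_pos":[3.1,-5.3,0],"angular":[0,0,0]},{"delta_pos":[3.6,-6.2,0],"angular":[0,0,0]},{"delta_pos":[4,-7.1,0],"angular":[0,0,0]}]}}

```text
t: 16.3
tcp_pos: [512.6, -179.5, 66.3]
orientation: [-0.0, -0.095, 0.995, 0.0]
ft_force: [-2.8, 2.8, 8.2]
gripper_width: 0.241
gripper_force: 50.0
```

```bash
python3 tr.py -29.32 8.57 9 2.5
```

```text
t 16.45 P (-29.95 9.05) z 66.3 F (-2.65 2.88 8.39) sdF [0.45 0.49 0.68] T [0.891 0.529] sdT [0.032 0.029]
F(T) (-1.79 3.04) |F| 3.53 normal 2.86 tang -2.06 est [-2.985 -3.11   0.03 ] s0 85.5/199 cmd pen 2.19
[[0.4, -1.0], [0.6, -2.0], [0.9, -3.1], [1.1, -4.1], [1.4, -5.1], [1.6, -6.1], [1.8, -7.1], [1.9, -8.1]] -> C [-31.22, 0.47]
start 78.8 left 37.1 front 9.1 right 50.0 fin 84.6
```

Emit:
{"op": "jog_arm", "data": {"moves": [{"delta_pos":[0.3,-1,0],"angular":[0,0,0]},{"delta_pos":[0.5,-2,0],"angular":[0,0,0]},{"delta_pos":[0.8,-3.1,0],"angular":[0,0,0]},{"delta_pos":[1,-4.1,0],"angular":[0,0,0]},{"delta_pos":[1.3,-5.1,0],"angular":[0,0,0]},{"delta_pos":[1.5,-6.1,0],"angular":[0,0,0]},{"delta_pos":[1.6,-7.1,0],"angular":[0,0,0]},{"delta_pos":[1.7,-8.1,0],"angular":[0,0,0]}]}}

```text
t: 17.12
tcp_pos: [512.3, -187.9, 66.3]
orientation: [-0.0, -0.095, 0.995, 0.0]
ft_force: [-3.8, 2.9, 8.9]
gripper_width: 0.244
gripper_force: 50.0
```

```bash
python3 tr.py -31.02 0.47 9 2.6
```

```text
t 17.27 P (-31.86 0.86) z 66.3 F (-4.43 2.86 9.15) sdF [0.24 0.38 0.38] T [0.78  0.776] sdT [0.031 0.007]
F(T) (-2.67 2.64) |F| 3.76 normal 2.98 tang -2.29 est [-2.767 -3.112  0.029] s0 94.5/199 cmd pen 2.52
[[0.1, -1.0], [0.1, -2.1], [0.2, -3.1], [0.1, -4.1], [0.1, -5.2], [0.0, -6.2], [-0.1, -7.2], [-0.2, -8.2]] -> C [-30.82, -7.73]
start 82.8 left 43.9 front 1.2 right 45.1 fin 83.3
```

Emit:
{"op": "jog_arm", "data": {"moves": [{"delta_pos":[0.1,-1,0],"angular":[0,0,0]},{"delta_pos":[0.1,-2.1,0],"angular":[0,0,0]},{"delta_pos":[0.1,-3.1,0],"angular":[0,0,0]},{"delta_pos":[0.1,-4.1,0],"angular":[0,0,0]},{"delta_pos":[0,-5.2,0],"angular":[0,0,0]},{"delta_pos":[-0.1,-6.2,0],"angular":[0,0,0]},{"delta_pos":[-0.2,-7.2,0],"angular":[0,0,0]},{"delta_pos":[-0.4,-8.2,0],"angular":[0,0,0]}]}}

```text
t: 17.93
tcp_pos: [514.1, -196.1, 66.3]
orientation: [-0.001, -0.095, 0.995, 0.0]
ft_force: [-4.5, 1.8, 9.4]
gripper_width: 0.246
gripper_force: 50.1
```

```bash
python3 tr.py -30.62 -7.73 9 2.6
```

```text
t 18.08 P (-31.58 -7.54) z 66.3 F (-3.67 2.02 9.08) sdF [0.04 0.2  0.27] T [0.447 0.931] sdT [0.03  0.018]
F(T) (-3.23 1.45) |F| 3.54 normal 2.95 tang -1.96 est [-2.589 -3.084  0.028] s0 103.5/199 cmd pen 2.59
[[-0.2, -1.0], [-0.4, -2.0], [-0.7, -3.0], [-1.0, -4.0], [-1.3, -4.9], [-1.7, -5.9], [-2.1, -6.9], [-2.5, -7.8]] -> C [-28.12, -15.53]
start 85.4 left 49.8 front 7.6 right 39.3 fin 80.7
```

Emit:
{"op": "jog_arm", "data": {"moves": [{"delta_pos":[-0.3,-1,0],"angular":[0,0,0]},{"delta_pos":[-0.5,-2,0],"angular":[0,0,0]},{"delta_pos":[-0.8,-3,0],"angular":[0,0,0]},{"delta_pos":[-1.2,-4,0],"angular":[0,0,0]},{"delta_pos":[-1.5,-4.9,0],"angular":[0,0,0]},{"delta_pos":[-1.9,-5.9,0],"angular":[0,0,0]},{"delta_pos":[-2.3,-6.9,0],"angular":[0,0,0]},{"delta_pos":[-2.7,-7.8,0],"angular":[0,0,0]}]}}

```text
t: 18.75
tcp_pos: [518.2, -203.5, 66.3]
orientation: [-0.001, -0.095, 0.995, 0.0]
ft_force: [-3.8, 0.2, 9.3]
gripper_width: 0.241
gripper_force: 50.2
```

```bash
python3 tr.py -27.92 -15.53 9 2.6
```

```text
t 18.90 P (-28.89 -15.62) z 66.3 F (-4.41 -0.20 8.07) sdF [0.31 0.55 0.36] T [0.125 0.925] sdT [0.062 0.024]
F(T) (-3.20 0.30) |F| 3.22 normal 2.74 tang -1.69 est [-2.438 -3.027  0.026] s0 112.8/199 cmd pen 2.62
[[-0.5, -1.0], [-1.0, -1.9], [-1.6, -2.8], [-2.1, -3.6], [-2.7, -4.5], [-3.4, -5.3], [-4.0, -6.1], [-4.7, -6.9]] -> C [-23.22, -22.43]
start 86.6 left 54.8 front 15.8 right 32.7 fin 76.6
```

Emit:
{"op": "jog_arm", "data": {"moves": [{"delta_pos":[-0.6,-0.9,0],"angular":[0,0,0]},{"delta_pos":[-1.2,-1.8,0],"angular":[0,0,0]},{"delta_pos":[-1.8,-2.6,0],"angular":[0,0,0]},{"delta_pos":[-2.4,-3.4,0],"angular":[0,0,0]},{"delta_pos":[-3,-4.3,0],"angular":[0,0,0]},{"delta_pos":[-3.7,-5.1,0],"angular":[0,0,0]},{"delta_pos":[-4.3,-5.9,0],"angular":[0,0,0]},{"delta_pos":[-5,-6.7,0],"angular":[0,0,0]}]}}

```text
t: 19.57
tcp_pos: [524.3, -209.4, 66.3]
orientation: [-0.0, -0.095, 0.996, 0.0]
ft_force: [-4.1, -0.8, 8.9]
gripper_width: 0.242
gripper_force: 50.1
```

```bash
python3 tr.py -22.92 -22.23 9 3.0
```

```text
t 19.72 P (-23.88 -22.55) z 66.3 F (-4.25 -0.68 8.21) sdF [0.4  0.37 0.49] T [-0.166  0.993] sdT [0.028 0.012]
F(T) (-3.45 -0.74) |F| 3.52 normal 3.01 tang -1.83 est [-2.326 -2.946  0.024] s0 122.0/199 cmd pen 2.79
[[-0.8, -0.8], [-1.6, -1.4], [-2.4, -2.1], [-3.2, -2.7], [-4.0, -3.3], [-4.8, -3.9], [-5.7, -4.4], [-6.6, -4.9]] -> C [-16.32, -27.13]
start 85.9 left 58.6 front 23.6 right 25.3 fin 71.0
```

Emit:
{"op": "jog_arm", "data": {"moves": [{"delta_pos":[-0.8,-0.8,0],"angular":[0,0,0]},{"delta_pos":[-1.6,-1.4,0],"angular":[0,0,0]},{"delta_pos":[-2.4,-2.1,0],"angular":[0,0,0]},{"delta_pos":[-3.2,-2.6,0],"angular":[0,0,0]},{"delta_pos":[-4,-3.2,0],"angular":[0,0,0]},{"delta_pos":[-4.8,-3.7,0],"angular":[0,0,0]},{"delta_pos":[-5.7,-4.2,0],"angular":[0,0,0]},{"delta_pos":[-6.6,-4.7,0],"angular":[0,0,0]}]}}

```text
t: 20.38
tcp_pos: [531.8, -213.1, 66.3]
orientation: [-0.0, -0.095, 0.996, -0.0]
ft_force: [-4.5, -2.5, 7.8]
gripper_width: 0.241
gripper_force: 50.0
```

```bash
python3 tr.py -16.32 -26.93 9 3.0
```

```text
t 20.53 P (-17.24 -27.50) z 66.4 F (-3.90 -2.04 7.37) sdF [0.66 0.06 0.39] T [-0.55   0.873] sdT [0.038 0.035]
F(T) (-3.02 -2.11) |F| 3.68 normal 3.34 tang -1.55 est [-2.25  -2.832  0.021] s0 131.0/199 cmd pen 3.10
[[-0.9, -0.5], [-1.8, -1.0], [-2.7, -1.5], [-3.6, -1.9], [-4.6, -2.2], [-5.5, -2.6], [-6.5, -2.9], [-7.5, -3.1]] -> C [-8.82, -30.03]
start 83.6 left 61.0 front 30.7 right 17.6 fin 64.3
```

Emit:
{"op": "jog_arm", "data": {"moves": [{"delta_pos":[-0.9,-0.5,0],"angular":[0,0,0]},{"delta_pos":[-1.8,-1,0],"angular":[0,0,0]},{"delta_pos":[-2.7,-1.5,0],"angular":[0,0,0]},{"delta_pos":[-3.6,-1.9,0],"angular":[0,0,0]},{"delta_pos":[-4.6,-2.2,0],"angular":[0,0,0]},{"delta_pos":[-5.5,-2.6,0],"angular":[0,0,0]},{"delta_pos":[-6.5,-2.9,0],"angular":[0,0,0]},{"delta_pos":[-7.5,-3.1,0],"angular":[0,0,0]}]}}

```text
t: 21.2
tcp_pos: [540.0, -214.9, 66.4]
orientation: [-0.0, -0.095, 0.996, -0.0]
ft_force: [-2.4, -3.6, 6.3]
gripper_width: 0.243
gripper_force: 49.9
```

```bash
python3 tr.py -8.82 -30.03 9 2.9
```

```text
t 21.35 P (-9.51 -30.72) z 66.4 F (-3.08 -2.70 6.64) sdF [0.5  0.36 0.1 ] T [-0.745  0.678] sdT [0.019 0.028]
F(T) (-2.32 -2.81) |F| 3.64 normal 3.28 tang -1.59 est [-2.228 -2.718  0.018] s0 140.0/199 cmd pen 2.90
[[-0.9, -0.2], [-1.9, -0.4], [-2.9, -0.5], [-3.9, -0.7], [-4.9, -0.7], [-6.0, -0.8], [-7.0, -0.8], [-8.0, -0.8]] -> C [-0.82, -30.83]
start 80.1 left 62.4 front 37.5 right 9.5 fin 56.7
```

Emit:
{"op": "jog_arm", "data": {"moves": [{"delta_pos":[-0.9,-0.2,0],"angular":[0,0,0]},{"delta_pos":[-1.9,-0.4,0],"angular":[0,0,0]},{"delta_pos":[-2.9,-0.5,0],"angular":[0,0,0]},{"delta_pos":[-3.9,-0.7,0],"angular":[0,0,0]},{"delta_pos":[-4.9,-0.7,0],"angular":[0,0,0]},{"delta_pos":[-6,-0.8,0],"angular":[0,0,0]},{"delta_pos":[-7,-0.8,0],"angular":[0,0,0]},{"delta_pos":[-8,-0.8,0],"angular":[0,0,0]}]}}

```text
t: 22.02
tcp_pos: [548.2, -214.2, 66.5]
orientation: [0.0, -0.095, 0.996, -0.0]
ft_force: [-2.0, -3.8, 6.3]
gripper_width: 0.245
gripper_force: 49.8
```

```bash
python3 tr.py -0.82 -30.83 9 2.7
```

```text
t 22.17 P (-1.24 -31.59) z 66.5 F (-1.79 -3.67 5.97) sdF [0.24 0.09 0.21] T [-0.857  0.357] sdT [0.029 0.026]
F(T) (-1.17 -3.20) |F| 3.41 normal 3.14 tang -1.33 est [-2.252 -2.608  0.015] s0 149.0/199 cmd pen 2.74
[[-0.9, 0.1], [-1.9, 0.1], [-3.0, 0.3], [-4.0, 0.4], [-5.0, 0.7], [-6.0, 0.9], [-7.0, 1.2], [-7.9, 1.5]] -> C [7.08, -29.33]
start 75.1 left 62.6 front 43.4 right 1.4 fin 48.6
```

Emit:
{"op": "jog_arm", "data": {"moves": [{"delta_pos":[-0.9,0.1,0],"angular":[0,0,0]},{"delta_pos":[-1.9,0.1,0],"angular":[0,0,0]},{"delta_pos":[-3,0.3,0],"angular":[0,0,0]},{"delta_pos":[-4,0.4,0],"angular":[0,0,0]},{"delta_pos":[-5,0.7,0],"angular":[0,0,0]},{"delta_pos":[-6,0.9,0],"angular":[0,0,0]},{"delta_pos":[-7,1.2,0],"angular":[0,0,0]},{"delta_pos":[-7.9,1.5,0],"angular":[0,0,0]}]}}

```text
t: 22.83
tcp_pos: [555.9, -211.2, 66.5]
orientation: [0.0, -0.095, 0.996, -0.001]
ft_force: [-0.6, -2.8, 6.1]
gripper_width: 0.24
gripper_force: 49.8
```

```bash
python3 tr.py 7.08 -29.33 8 2.6
```

```text
t 22.98 P (6.86 -30.04) z 66.5 F (-0.39 -3.56 5.55) sdF [0.31 0.16 0.28] T [-0.841  0.159] sdT [0.02  0.013]
F(T) (-0.47 -3.15) |F| 3.18 normal 2.82 tang -1.48 est [-2.318 -2.502  0.013] s0 158.0/199 cmd pen 2.57
[[-0.8, 0.3], [-1.7, 0.7], [-2.5, 1.0], [-3.3, 1.4], [-4.1, 1.9], [-4.9, 2.3], [-5.7, 2.8], [-6.5, 3.3]] -> C [13.58, -26.03]
start 68.9 left 61.4 front 48.3 right 6.9 fin 40.3
```

Emit:
{"op": "jog_arm", "data": {"moves": [{"delta_pos":[-0.8,0.3,0],"angular":[0,0,0]},{"delta_pos":[-1.6,0.7,0],"angular":[0,0,0]},{"delta_pos":[-2.4,1.1,0],"angular":[0,0,0]},{"delta_pos":[-3.2,1.5,0],"angular":[0,0,0]},{"delta_pos":[-4,2,0],"angular":[0,0,0]},{"delta_pos":[-4.8,2.5,0],"angular":[0,0,0]},{"delta_pos":[-5.6,3,0],"angular":[0,0,0]},{"delta_pos":[-6.4,3.5,0],"angular":[0,0,0]}]}}

```text
t: 23.65
tcp_pos: [561.8, -206.7, 66.6]
orientation: [0.0, -0.095, 0.996, -0.001]
ft_force: [1.4, -3.7, 5.3]
gripper_width: 0.242
gripper_force: 49.7
```

```bash
python3 tr.py 13.48 -25.83 8 2.7
```

```text
t 23.80 P (13.40 -26.61) z 66.6 F (0.12 -3.69 4.83) sdF [0.48 0.48 0.22] T [-0.962 -0.036] sdT [0.028 0.035]
F(T) (0.23 -3.58) |F| 3.59 normal 3.09 tang -1.83 est [-2.416 -2.411  0.011] s0 166.2/199 cmd pen 2.70
[[-0.8, 0.6], [-1.5, 1.1], [-2.3, 1.7], [-2.9, 2.3], [-3.6, 2.9], [-4.3, 3.6], [-5.0, 4.3], [-5.8, 5.1]] -> C [19.28, -20.73]
start 62.4 left 59.2 front 51.8 right 14.1 fin 33.6
```

Emit:
{"op": "jog_arm", "data": {"moves": [{"delta_pos":[-0.8,0.6,0],"angular":[0,0,0]},{"delta_pos":[-1.5,1.1,0],"angular":[0,0,0]},{"delta_pos":[-2.3,1.7,0],"angular":[0,0,0]},{"delta_pos":[-2.9,2.3,0],"angular":[0,0,0]},{"delta_pos":[-3.6,2.9,0],"angular":[0,0,0]},{"delta_pos":[-4.3,3.6,0],"angular":[0,0,0]},{"delta_pos":[-5,4.3,0],"angular":[0,0,0]},{"delta_pos":[-5.8,5,0],"angular":[0,0,0]}]}}

```text
t: 24.47
tcp_pos: [566.7, -200.3, 66.6]
orientation: [0.0, -0.095, 0.996, -0.001]
ft_force: [1.3, -4.0, 4.9]
gripper_width: 0.238
gripper_force: 49.7
```

```bash
python3 tr.py 19.28 -20.83 8 2.4
```

```text
t 24.62 P (19.41 -21.27) z 66.6 F (1.01 -3.91 5.28) sdF [0.26 0.42 0.48] T [-1.092 -0.194] sdT [0.043 0.042]
F(T) (0.79 -4.04) |F| 4.12 normal 3.50 tang -2.17 est [-2.518 -2.35   0.01 ] s0 174.2/199 cmd pen 2.53
[[-0.8, 0.7], [-1.6, 1.3], [-2.5, 2.0], [-3.4, 2.6], [-4.2, 3.2], [-5.1, 3.8], [-6.1, 4.4], [-7.0, 4.9]] -> C [26.28, -15.93]
start 54.7 left 55.8 front 54.7 right 21.7 fin 28.0
```

Emit:
{"op": "jog_arm", "data": {"moves": [{"delta_pos":[-0.8,0.6,0],"angular":[0,0,0]},{"delta_pos":[-1.7,1.2,0],"angular":[0,0,0]},{"delta_pos":[-2.6,1.9,0],"angular":[0,0,0]},{"delta_pos":[-3.5,2.5,0],"angular":[0,0,0]},{"delta_pos":[-4.3,3,0],"angular":[0,0,0]},{"delta_pos":[-5.2,3.6,0],"angular":[0,0,0]},{"delta_pos":[-6.2,4.2,0],"angular":[0,0,0]},{"delta_pos":[-7.1,4.7,0],"angular":[0,0,0]}]}}

```text
t: 25.28
tcp_pos: [572.6, -194.2, 66.5]
orientation: [0.0, -0.095, 0.995, -0.0]
ft_force: [-0.0, -3.4, 6.9]
gripper_width: 0.242
gripper_force: 49.8
```

```bash
python3 tr.py 26.38 -16.13 8 2.2
```

```text
t 25.43 P (26.35 -16.39) z 66.5 F (-0.20 -3.25 5.70) sdF [0.37 0.2  0.08] T [-0.803 -0.048] sdT [0.033 0.029]
F(T) (0.27 -3.01) |F| 3.02 normal 2.76 tang -1.23 est [-2.589 -2.316  0.012] s0 182.2/199 cmd pen 2.06
[[-0.9, 0.5], [-1.9, 1.0], [-2.8, 1.5], [-3.8, 2.0], [-4.8, 2.4], [-5.8, 2.7], [-6.8, 3.0], [-7.8, 3.3]] -> C [34.18, -12.83]
start 47.2 left 54.2 front 59.6 right 30.1 fin 22.8
```

Emit:
{"op": "jog_arm", "data": {"moves": [{"delta_pos":[-0.9,0.5,0],"angular":[0,0,0]},{"delta_pos":[-1.9,1,0],"angular":[0,0,0]},{"delta_pos":[-2.8,1.5,0],"angular":[0,0,0]},{"delta_pos":[-3.8,2,0],"angular":[0,0,0]},{"delta_pos":[-4.8,2.4,0],"angular":[0,0,0]},{"delta_pos":[-5.8,2.7,0],"angular":[0,0,0]},{"delta_pos":[-6.8,3,0],"angular":[0,0,0]},{"delta_pos":[-7.8,3.3,0],"angular":[0,0,0]}]}}

```text
t: 26.1
tcp_pos: [579.4, -189.5, 66.5]
orientation: [0.0, -0.095, 0.996, -0.0]
ft_force: [-2.0, -3.3, 6.1]
gripper_width: 0.245
gripper_force: 49.8
```

```bash
python3 tr.py 34.18 -12.83 6 2.2
```

```text
t 26.25 P (33.97 -13.17) z 66.5 F (-0.96 -3.21 6.29) sdF [0.37 0.54 0.44] T [-0.804  0.167] sdT [0.021 0.05 ]
F(T) (-0.50 -3.01) |F| 3.05 normal 2.77 tang -1.28 est [-2.628 -2.305  0.016] s0 190.2/199 cmd pen 2.02
[[-0.8, 0.3], [-1.6, 0.5], [-2.4, 0.7], [-3.1, 0.9], [-3.9, 1.0], [-4.7, 1.2], [-5.5, 1.3], [-6.3, 1.3]] -> C [40.48, -11.53]
start 41.3 left 55.7 front 66.3 right 38.4 fin 18.3
```

Emit:
{"op": "jog_arm", "data": {"moves": [{"delta_pos":[-1.5,0.5,0],"angular":[0,0,0]},{"delta_pos":[-3,0.5,0],"angular":[0,0,0]},{"delta_pos":[-4.5,-1.5,0],"angular":[0,0,0]},{"delta_pos":[-5,-5,0],"angular":[0,0,0]},{"delta_pos":[-5,-6,-4],"angular":[0,0,0]},{"delta_pos":[-5,-6,-9],"angular":[0,0,0]},{"delta_pos":[-5,-6,-13],"angular":[0,0,0]},{"delta_pos":[-5,-6,-14.5],"angular":[0,0,0]}]}}

```text
t: 26.92
tcp_pos: [585.2, -193.7, 81.3]
orientation: [-0.0, -0.095, 0.995, 0.0]
ft_force: [0.6, 0.6, -2.9]
gripper_width: 0.241
gripper_force: 49.0
```

Emit:
{"op": "jog_arm", "data": {"moves": [{"delta_pos":[0,0,0],"angular":[0,0,0]},{"delta_pos":[0,0,0],"angular":[0,0,0]},{"delta_pos":[0,0,0],"angular":[0,0,0]}]}}

```text
t: 27.17
tcp_pos: [585.5, -193.8, 81.0]
orientation: [0.0, -0.095, 0.995, 0.0]
ft_force: [0.3, -0.1, 0.5]
gripper_width: 0.239
gripper_force: 49.3
```

```bash
python3 - <<'E'
from h import *
avg(3); print(delta([*toW([-45,95]),80.5]))
i=optics.camera_info("wrist");im=optics.read_camera("wrist");cv2.imwrite("pics/w5.png",im)
E
```

```text
t 27.32 P (39.02 -18.65) z 80.9 F (0.34 -0.21 1.20) sdF [0.17 0.48 0.19] T [ 0.098 -0.012] sdT [0.018 0.007]
[ 83.98974472 113.69972129   0.37254208]
```

View pics/w5.png

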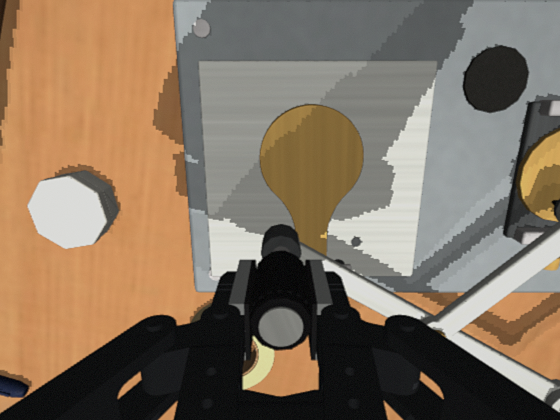

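Emit:
{"op": "jog_arm", "data": {"moves": [{"delta_pos":[0,0,-1.5],"angular":[0,0,0]},{"delta_pos":[12,17,-1.5],"angular":[0,0,0]},{"delta_pos":[30,40,-1.5],"angular":[0,0,0]},{"delta_pos":[50,68,-1.5],"angular":[0,0,0]},{"delta_pos":[68,92,-1.5],"angular":[0,0,0]},{"delta_pos":[79,107,-1.5],"angular":[0,0,0]},{"delta_pos":[82,112,-1.5],"angular":[0,0,0]},{"delta_pos":[82,112,-1.5],"angular":[0,0,0]}]}}

```text
t: 28.03
tcp_pos: [482.4, -98.3, 82.0]
orientation: [-0.001, -0.096, 0.995, 0.0]
ft_force: [0.7, 0.7, -15.7]
gripper_width: 0.242
gripper_force: 50.0
```

```bash
python3 - <<'E'
from h import *
avg(4)
E
```

```text
t 28.23 P (-43.11 92.98) z 82.0 F (0.42 0.06 -17.16) sdF [0.62 0.15 0.87] T [-0.007  0.   ] sdT [0.024 0.027]
```

Emit:
{"op": "jog_arm", "data": {"moves": [{"delta_pos":[0,0,1],"angular":[0,0,0]},{"delta_pos":[0,0,1],"angular":[0,0,0]},{"delta_pos":[0,0,1],"angular":[0,0,0]},{"delta_pos":[0,0,1],"angular":[0,0,0]}]}}

```text
t: 28.57
tcp_pos: [484.1, -99.8, 81.4]
orientation: [0.0, -0.095, 0.996, -0.0]
ft_force: [0.3, 0.2, -6.7]
gripper_width: 0.24
gripper_force: 50.7
```

Emit:
{"op": "jog_arm", "data": {"moves": [{"delta_pos":[0,0,0],"angular":[0,0,0]},{"delta_pos":[0,0,0],"angular":[0,0,0]},{"delta_pos":[0,0,0],"angular":[0,0,0]},{"delta_pos":[0,0,0],"angular":[0,0,0]},{"delta_pos":[0,0,0],"angular":[0,0,0]},{"delta_pos":[0,0,0],"angular":[0,0,0]},{"delta_pos":[0,0,0],"angular":[0,0,0]},{"delta_pos":[0,0,0],"angular":[0,0,0]}], "grip": 1}}

```text
t: 29.23
tcp_pos: [483.7, -99.4, 81.3]
orientation: [0.0, -0.095, 0.995, -0.0]
ft_force: [1.0, 0.4, 0.5]
gripper_width: 0.998
gripper_force: 0.0
```

Emit:
{"op": "jog_arm", "data": {"moves": [{"delta_pos":[0,0,-10],"angular":[0,0,0]},{"delta_pos":[0,0,-30],"angular":[0,0,0]},{"delta_pos":[0,0,-60],"angular":[0,0,0]},{"delta_pos":[0,0,-95],"angular":[0,0,0]},{"delta_pos":[0,0,-130],"angular":[0,0,0]},{"delta_pos":[0,0,-150],"angular":[0,0,0]},{"delta_pos":[0,0,-150],"angular":[0,0,0]}]}}

```text
t: 29.82
tcp_pos: [485.6, -99.9, 236.2]
orientation: [0.003, -0.095, 0.996, 0.0]
ft_force: [0.6, 0.1, 0.1]
gripper_width: 1.002
gripper_force: 0.0
```

```bash
python3 - <<'E'
from h import *
st();i=optics.camera_info("wrist");im=optics.read_camera("wrist");cv2.imwrite("pics/w6.png",im)
print("pad px",proj(i,[*toW([-45,95]),17.5]),"knob top if parked",proj(i,[*toW([-43,93]),116]))
E
```

```text
t 29.82 P (-41.43 92.46) z 236.22  F (0.65 -0.03 0.13) yaw 0.18960614451544489 [ 0.01108528 -0.07249607 -0.05765926]
pad px [282.79350614 167.4666071 ] knob top if parked [280.93965346 196.86507149]
```

View pics/w6.png

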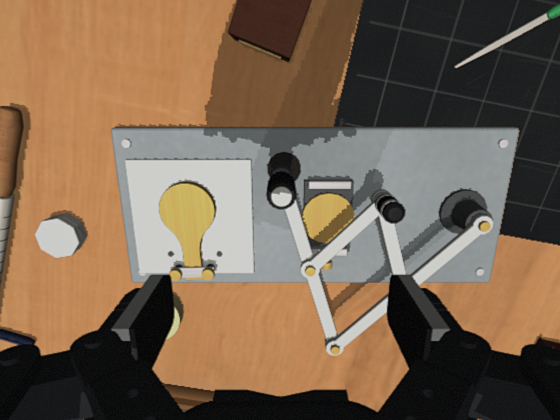

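```bash
python3 -c "
from h import *
print(arm.hand_in())"
```

```text
the job is handed in; nothing more can be done
None
```

The tracer went round the bulb from the start dot to the finish dot with an estimated 3–5 N of side pressure and no reading showing the pin off the edge. I then raised it fully, parked it over the rest pad, let go and handed the job in at about 30 s; no verdict came back, and I touched none of the boxes or the tape roll.

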